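Build up the stepped forming mandrel

TASK

Build up the stepped forming mandrel: thread the three square-bored steel discs onto the square spindle of the stand, the large one first, then the middle one, then the small one on top, each turned until its bore fits the spindle and lowered fully home, flat on what lies below it. Feel for the fit, do not force the discs down, and leave the black tin, the brush and the pliers where they lie.

Things in the scene. Friction and masses are not known exactly. Their poses are not given: they have to be found in the camera images.
- stand: fixed grey cast stand, round foot 90 mm across; origin at the centre of its underside, on the spindle axis, z up. The steel spindle in it turns about the vertical axis in a stiff bearing (about 0.25 N m of drag; it stays where it is left) and may stand at any angle at the start; the stand's pose does not tell that angle, nor do the points
- seat (a point): centre of the top of the spindle's round shoulder (40 mm across), on the spindle axis, 30 mm above the bench: here the large disc comes to rest. Axes as the stand's, not the spindle's
- spindle_top (a point): centre of the spindle's upper end, on its axis, 84 mm above the bench. Seat to top the shaft is 16 mm square; its last 6 mm taper to 11 mm square. A disc set on at a wrong angle sticks on the taper, its underside about 3 mm below the top if 45 degrees off, 5 at 20, 7 when nearly fitting; at a fit it slides on down. Axes as the stand's, not the spindle's
- large_disc: steel disc, 64 mm in diameter, 14 mm thick, 0.15 kg, flat on the bench; 18 mm square through bore with 1 mm play a side on the spindle, so well centred its angle must fit to about 7 degrees (quarter turns are alike). Edges and bore mouths chamfered 1 mm. Origin: centre of its underside, z up; x and y square to the bore's sides
- middle_disc: steel disc like the large one but 52 mm outside diameter, 0.10 kg; same thickness, bore, origin and axes
- small_disc: steel disc like the large one but 40 mm outside diameter, 0.06 kg; same thickness, bore, origin and axes
- flux_tin: bystander: small round black tin, 41 mm across, 24 mm high; origin at the centre of its underside
- brass_brush: bystander: wooden-backed brush, 178 mm long, 22 mm high; origin under its middle
- chain_pliers: bystander: pliers with red handles, 146 mm long, 12 mm high; origin under their middle
There are look-alikes about, which are no part of the job. What is shaped like the large_disc but purple is not meant.

How it is judged (in metres and radians):
On the way, in this order (a step that is already met when the one before it is completed fails the run):
1. the large disc is fully home on the seat (z of large_disc in the frame of seat below 0.002 m and horizontal distance between large_disc and seat below 0.004 m and angle between large_disc's own z axis and vertical below 0.06 rad), for 0.2 s.
2. the middle disc is fully home on the large one (z of middle_disc in the frame of seat below 0.0165 m and horizontal distance between middle_disc and seat below 0.004 m and angle between middle_disc's own z axis and vertical below 0.06 rad), for 0.2 s.
3. the small disc is fully home on the middle one (z of small_disc in the frame of seat below 0.031 m and horizontal distance between small_disc and seat below 0.004 m and angle between small_disc's own z axis and vertical below 0.06 rad), for 0.2 s.
At the end, for the whole second after the job is handed in: the three discs sit on the spindle, level and at rest: the large one on the seat (within 2 mm), the middle one on it (underside within 2.5 mm of 14 mm above the seat), the small one on top (underside within 3 mm of 28 mm above the seat), all within 4 mm of the spindle axis (all of step 1 and all of step 2 and all of step 3 and z of middle_disc in the frame of seat above 0.012 m and z of small_disc in the frame of seat above 0.026 m and linear speed of each of large_disc, middle_disc, small_disc below 0.02 m/s); the robot touches nothing.
It fails at once if more than 100 N pressed on the stand or its spindle (contact force between stand and anything else above 100 N).
It fails at once if black tin, brush or pliers moved more than 30 mm (distance of any of flux_tin, brass_brush, chain_pliers from where it was at the start of the episode above 0.03 m).
It also fails if it takes over 64 s, if anything falls off the work surface, if the arm or the gripper's body presses on something with over 40 N, if the wrist force passes 120 N, or if a joint passes its speed limit or range.

ROBOT

A 6-joint arm with a two-finger parallel gripper is mounted at the origin on a cart in front of the work surface, level with it; the furniture and walls round the work are solid. World frame = base frame: x ahead of the robot, y to its left, z up, the work surface at z = 0. Lengths are in mm, angles in rad, forces in N, time in s.
With the tool pointing down it reaches from about 400 to 925 mm from the base axis. Payload 12.5 kg.
Tool frame: the origin (TCP) lies where the fingers leave the gripper's body, on its centre line; the fingertips stand 78 mm ahead of it and the grasp point (between the pads) lies 59 mm ahead of it (env.tip_extent is the distance from the TCP to the fingertips, in mm); z points along the fingers, y is the direction in which the jaws open and shut (so a half turn about z gives the same grasp; the last joint's range is limited). The gripper opens to 95 mm and grips with 3 to 60 N. Pads are 20 mm wide; open, the fingers measure 119 mm over their backs; the gripper's body (75 mm by 180 mm) begins 59 mm behind the grasp point.
Start: joints at [1.037, 0.491, 1.559, -0, 1.092, -0.106], TCP at [259.276, 568.695, 292.261] pointing down, gripper open.
Joint ranges: [-3.1, 3.1], [-0.84, 2.19], [0.05, 2.79], [-1.13, 4.28], [0.06, 2.93], [-2.69, 2.69]. Speed limits (rad/s): [2.22, 2.22, 2.79, 3.14, 3.14, 3.14].

INTERFACE

Orientations are given as [roll, pitch, yaw] about the fixed x, y, z axes, in that order (R = Rz(yaw) Ry(pitch) Rx(roll)).
In Python, from cell import env gives the robot as it stands. The module is installed in compiled form; this text tells all that it offers.
- The arm moves only by the tool play_rows, never from a script. Its argument "targets" is a list of rows, each an object with "linear": the shift along the tool's x, y, z in mm, a list of three; "turn": the turn about the tool's z in rad. A call has 1 to 20 rows; each row is the pose to reach, as a shift and turn from the pose commanded when the call began, along the tool's axes at that moment; what a row does not reach only later rows make up. A row lasts 1/8 s, in which the tool goes at most 62.5 mm and 10.7 degrees, less where a joint would pass 70% of its speed; a pose out of reach is approached as far as the arm can. A call with a gripper value outside its range is refused whole. "hand" is the finger opening in mm, from 0 to 95.1, set as the call begins (left out, the last holds). The fingers move at their own pace and stop on an object; the grip force is fixed at half the most. Time passes only in rows, so rows that repeat a pose let the fingers close. It gives the time, the measured TCP pose, the force and the opening at its end, in the units of the state.
- env.state(): the state, without advancing time (a new reading comes with each control period).
- env.read_camera(name): name is "scene" or "top"; returns (picture, depth): 400x640x3 uint8, red, green, blue; 400x640 float32, mm along the optical axis (not along the pixel's ray), 0 where there is no reading.
- env.camera_params(name): a dict with "fx", "fy", "cx", "cy" (pixels), "R" (3x3) and "t" (3): a world point X has camera coordinates R X + t. Camera axes: x right, y down, z forward; pixel columns grow to the right and rows downward; lengths in mm; the calibration is good to about 2 mm. A picture is of the moment at which its call begins. camera_params takes no time and is no camera call.
- env.job_done(): hands the job in, once; it reports no verdict.
The state is a dict: "t": time; "joints": joint angles; "qvel": joint speeds; "tau": joint torques, N m; "eef_pos": TCP position; "tcp_rot": TCP orientation; "ft_force": force on the tool from outside, world axes, zero at the start; "moment": the same for the moment, N m; "opening": opening from 0.0 (shut) to 1.0 (fully open).
Only numpy, scipy, OpenCV 4.12 (cv2) and the standard library are available. Lean on these libraries where they do the work, as an engineer would, in place of code of your own. Each camera call takes 0.05 s, during which the arm holds its last target.

## Working session

There is one attempt and no reset: what is moved stays moved. The work goes in short steps, Python scripts to look and compute and a tool call to move; the robot and the scene stay as the last step left them, time stands still between calls to the robot, and variables do not carry over. Pictures are saved under pics/ and viewed, and the job is handed in when it is done.

Besides the shell and the picture viewer there is one more tool, called after ">>>" as name(argument=value, ...) on one line, values as JSON. play_rows: Moves the arm, as the interface text tells. Its arguments: {"type":"object","properties":{"targets":{"type":"array","items":{"type":"object","properties":{"linear":{"type":"array","items":{"type":"number"}},"turn":{"type":"number"}}}},"hand":{"type":"number"}},"required":["targets"]}

```bash
mkdir -p pics; python3 - <<'E'
from cell import env
import cv2,numpy as np
print(env.state())
for n in("scene","top"):
    p,d=env.read_camera(n); np.savez(f"pics/{n}0.npz",p=p,d=d); cv2.imwrite(f"pics/{n}0.png",p[:,:,::-1]); c=env.camera_params(n); print(n,c, d.min(),d.max())
E
```

```text
{'t': 0.0, 'joints': array([ 1.03739743e+00,  4.91535260e-01,  1.55944646e+00,  5.01178926e-06,
        1.09165916e+00, -1.05572797e-01]), 'qvel': array([ 0.00071556, -0.0005259 , -0.0002585 , -0.00013423, -0.00138753,
        0.00046629]), 'tau': array([ 1.29396176e-05, -6.12652731e+01, -2.58181858e+01,  6.93122554e-02,
        4.81949584e-02, -1.28670167e-04]), 'eef_pos': array([259.19451522, 568.55477624, 291.67782251]), 'tcp_rot': array([-3.14055074e+00, -1.14878147e-04,  2.71376418e+00]), 'ft_force': array([-0.86638787, -0.39507296,  0.35307382]), 'moment': array([-0.03416425,  0.04079185,  0.02265935]), 'opening': 1.0020684289572697}
scene {'fx': 436.2297811941153, 'fy': 436.2297811941153, 'cx': 315.35454885814863, 'cy': 199.98493141063085, 'R': array([[ 0.76925602, -0.63888209,  0.00865145],
       [-0.35882161, -0.44316906, -0.82149147],
       [ 0.52867024,  0.62883293, -0.57015517]]), 't': array([-142.29220631,  403.25701463,  415.89511161])} 0.0 1642.7561
top {'fx': 364.7825372829609, 'fy': 364.7825372829609, 'cx': 312.0970826263738, 'cy': 203.3655202029654, 'R': array([[-0.02046049, -0.99971095, -0.01262508],
       [-0.99291196,  0.02179684, -0.1168364 ],
       [ 0.11707782,  0.01014506, -0.99307093]]), 't': array([387.00649491, 494.59244958, 865.3700946 ])} 0.0 1723.0492
```

View pics/scene0.png

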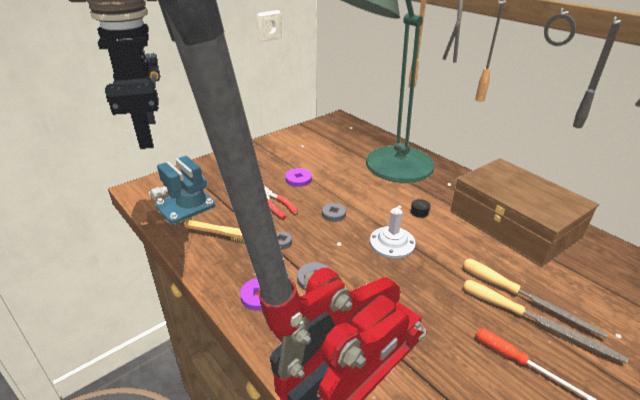

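View pics/top0.png

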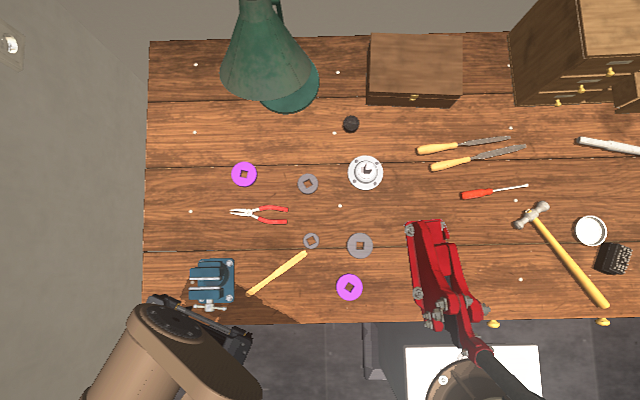

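The top view shows the grey discs at about (360,245), (308,184) and (311,241), and the stand at (366,173). The purple look-alikes are at (243,174) and (349,287). The tin (351,124) and the pale round thing (590,231) are also round, but neither is a disc. I'll check this in close crops.

```bash
python3 - <<'E'
import cv2,numpy as np
a=np.load("pics/top0.npz")["p"][:,:,::-1]; b=np.load("pics/scene0.npz")["p"][:,:,::-1]
cv2.imwrite("pics/c1.png",cv2.resize(a[110:310,230:400],None,fx=4,fy=3,interpolation=cv2.INTER_CUBIC)[:600] if 0 else cv2.resize(a[145:275,285:400],None,fx=4.6,fy=4.6,interpolation=cv2.INTER_CUBIC))
cv2.imwrite("pics/c2.png",cv2.resize(b[160:310,220:440],None,fx=3.6,fy=3.6,interpolation=cv2.INTER_CUBIC))
E
```

```text
(no output)
```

View pics/c1.png

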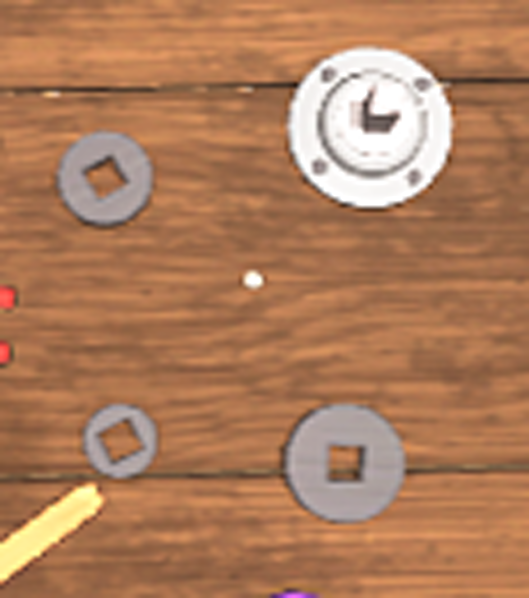

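View pics/c2.png

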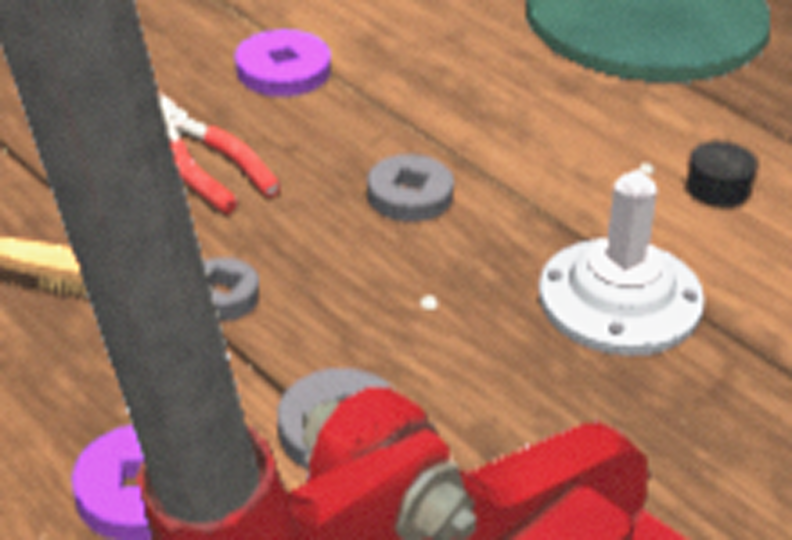

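The crops confirm three grey discs of different sizes. I can also see the brush tip just below and left of the small disc, and the spindle's edge turned toward the scene camera. Next I'll measure.

```bash
cat > h.py <<'E'
import numpy as np,cv2
from cell import env
def ray(c,u,v,z):
    R=np.array(c["R"]);t=np.array(c["t"]);o=-R.T@t
    d=R.T@np.array([(u-c["cx"])/c["fx"],(v-c["cy"])/c["fy"],1]); return o+d*(z-o[2])/d[2]
def proj(c,X):
    q=np.array(c["R"])@np.array(X,float)+np.array(c["t"]); return c["fx"]*q[0]/q[2]+c["cx"],c["fy"]*q[1]/q[2]+c["cy"],q[2]
E
python3 - <<'E'
from h import *
z=np.load("pics/top0.npz");p=z["p"];d=z["d"];c=env.camera_params("top")
hsv=cv2.cvtColor(p,cv2.COLOR_RGB2HSV)
print("cam",-np.array(c["R"]).T@c["t"])
S=4
def rectify(X,w,zp):  # metric patch at plane zp: 0.5 mm/px
    n=int(2*w/0.5); 
    pts=np.float32([proj(c,[X[0]+sx*w,X[1]+sy*w,zp])[:2] for sx,sy in((1,1),(1,-1),(-1,-1),(-1,1))])
    M=cv2.getPerspectiveTransform(pts,np.float32([[0,0],[n,0],[n,n],[0,n]]))
    return cv2.warpPerspective(p,M,(n,n),flags=cv2.INTER_CUBIC)
for name,u,v,D in(("large",360,245,64),("middle",308,184,52),("small",311,241,40)):
    X=ray(c,u,v,14); w=45
    im=rectify(X,w,14); h=cv2.cvtColor(im,cv2.COLOR_RGB2HSV)
    m=((h[:,:,1]<70)).astype(np.uint8)
    cs,hi=cv2.findContours(m,cv2.RETR_CCOMP,cv2.CHAIN_APPROX_NONE)
    k=max(range(len(cs)),key=lambda i:cv2.contourArea(cs[i]))
    (ex,ey),(a,b),_=cv2.fitEllipse(cs[k])
    hol=[cc for i,cc in enumerate(cs) if hi[0][i][3]==k and cv2.contourArea(cc)>100]
    f=lambda x,y:(X[0]+w-y*.5,X[1]+w-x*.5)
    print(name,"outer",np.round(f(ex,ey),1),"axes",a/2,b/2,"D",D)
    for hh in hol:
        r=cv2.minAreaRect(hh); print("  hole",np.round(f(*r[0]),1),np.array(r[1])/2,"imgang",r[2])
        # world angle: image x = -y world, image y=-x world
        t=np.radians(r[2]); dx,dy=np.cos(t),np.sin(t); print("  world ang mod90",np.degrees(np.arctan2(-dx,-dy))%90)
    cv2.imwrite(f"pics/r_{name}.png",cv2.resize(im[:,:,::-1],None,fx=2,fy=2))
    print("depth z check",d[v,u+ (9 if D>60 else 7)], proj(c,[X[0],X[1],14])[2])
# stand
for zp in(0,30,84):
    print(zp,ray(c,366,173,zp))
X=ray(c,366,173,8);im=rectify(X,60,8);cv2.imwrite("pics/r_stand.png",cv2.resize(im[:,:,::-1],None,fx=2,fy=2))
E
```

```text
cam [397.68945932 367.33484671 922.04626958]
large outer [398.3 261.9] axes 63.189208984375 64.35523223876953 D 64
  hole [398.4 261.9] [18.25946617 19.29051018] imgang 3.814074993133545
  world ang mod90 86.18592500686646
depth z check 0.0 900.7823875009699
middle outer [556.  387.5] axes 51.62886428833008 51.98173904418945 D 52
  hole [555.9 387.7] [18.59542465 19.11418343] imgang 61.38954162597656
  world ang mod90 28.610458374023438
depth z check 921.1591 920.2613283027993
small outer [412.5 382.1] axes 39.49176025390625 39.524051666259766 D 40
  hole [412.6 381.8] [19.26102448 19.51898384] imgang 64.53665161132812
  world ang mod90 25.463348388671875
depth z check 902.2804 903.4504857503501
0 [581.78524311 236.87783595   0.        ]
30 [575.79544228 241.12242806  30.        ]
84 [565.01380078 248.76269386  84.        ]
```

```bash
python3 - <<'E'
from h import *
# point clouds
for n,(u0,u1,v0,v1) in(("scene",(360,430,195,265)),("top",(340,392,145,200))):
    z=np.load(f"pics/{n}0.npz");d=z["d"];c=env.camera_params(n)
    vv,uu=np.mgrid[v0:v1,u0:u1];dd=d[v0:v1,u0:u1]
    q=np.stack([(uu-c["cx"])/c["fx"]*dd,(vv-c["cy"])/c["fy"]*dd,dd],-1).reshape(-1,3)
    P=(q-np.array(c["t"]))@np.array(c["R"]); np.save(f"pics/{n}_cloud.npy",P)
    hi=(P[:,2]>36)&(P[:,2]<90); print(n,"spindle pts",hi.sum(),P[hi].mean(0),P[hi].min(0),P[hi].max(0))
    f=(P[:,2]>3)&(P[:,2]<14);print(" foot",f.sum(),P[f].min(0),P[f].max(0)); 
    f=(P[:,2]>26)&(P[:,2]<34);print(" shoulder",f.sum(),P[f].mean(0),P[f].min(0),P[f].max(0))
    print(np.histogram(P[:,2],bins=np.arange(-4,92,4)))
    if n=="scene":
        print(np.round(P[(P[:,2]>40)&(P[:,2]<76)][::3],1).tolist())
E
```

```text
scene spindle pts 270 [580.3461022  237.85122814  63.22606086] [574.40536573 230.82630075  36.06765905] [592.27925782 250.08675907  86.11039238]
 foot 718 [500.56044111 162.52600852   3.00337416] [774.90188131 391.28243812  13.99828839]
 shoulder 199 [580.05447208 235.8637284   29.87859373] [559.70550958 215.50965454  26.00827236] [714.59603768 275.33703348  33.82051319]
(array([ 460, 2796,  103,  314,  293,  103,  172,  211,  121,   34,   20,
         18,   16,   27,   13,   22,   18,   23,   18,   23,   20,   29,
         23]), array([-4,  0,  4,  8, 12, 16, 20, 24, 28, 32, 36, 40, 44, 48, 52, 56, 60,
       64, 68, 72, 76, 80, 84, 88]))
[[577.2, 249.4, 73.9], [575.4, 245.3, 74.7], [589.3, 232.6, 75.5], [577.2, 244.1, 72.2], [584.6, 233.4, 74.9], [577.5, 248.7, 67.0], [576.6, 240.9, 71.9], [576.7, 234.0, 75.9], [586.8, 232.4, 72.1], [576.7, 245.4, 66.9], [575.4, 237.4, 72.2], [579.4, 233.4, 72.6], [587.5, 232.5, 69.3], [576.1, 244.6, 65.2], [576.5, 237.9, 69.0], [579.9, 233.5, 70.0], [588.9, 233.2, 65.8], [576.0, 244.2, 63.1], [575.5, 236.8, 67.7], [581.1, 234.0, 66.7], [588.5, 232
[... 813 characters left out ...]
3.7, 42.1], [575.7, 235.7, 41.5], [575.9, 233.1, 40.5]]
top spindle pts 85 [579.70738277 241.49646342  71.57478984] [573.61880734 232.68631961  37.48184908] [589.99031644 248.3481384   86.88843495]
 foot 606 [513.36986153 170.49796164   3.00301874] [654.35950052 305.54266754  13.99684421]
 shoulder 143 [578.05197447 242.45470017  29.90111718] [558.59264461 218.03019777  26.0192138 ] [604.49568562 262.78931601  33.72811288]
(array([ 661, 1177,   59,  273,  248,   42,   88,   85,   98,   21,    4,
          3,    3,    6,    0,    3,    9,    1,    2,    5,    7,   21,
         21]), array([-4,  0,  4,  8, 12, 16, 20, 24, 28, 32, 36, 40, 44, 48, 52, 56, 60,
       64, 68, 72, 76, 80, 84, 88]))
```

View pics/r_stand.png

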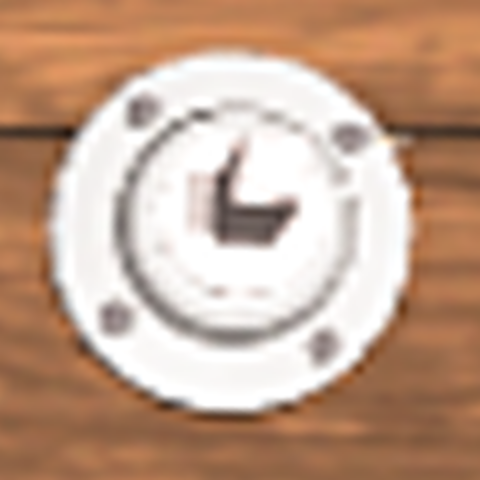

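The metric patch shows the foot centred near (232,230) in the crop, with the spindle and its shadow inside the shoulder. I'll fit the two spindle faces and the foot circle.

```bash
python3 - <<'E'
from h import *
P=np.load("pics/scene_cloud.npy");S=P[(P[:,2]>40)&(P[:,2]<76)]
A=S[(S[:,1]>237)&(S[:,1]<247)&(S[:,0]<581)];B=S[(S[:,0]>579)&(S[:,0]<589)&(S[:,1]<237)]
for n,F in(("A",A[:,[1,0]]),("B",B[:,[0,1]])):
    k=np.polyfit(F[:,0],F[:,1],1);print(n,len(F),"slope deg",np.degrees(np.arctan(k[0])),"mean",F.mean(0),"std",(F[:,1]-np.polyval(k,F[:,0])).std())
for n in("scene","top"):
    P=np.load(f"pics/{n}_cloud.npy")
    near=np.hypot(P[:,0]-582,P[:,1]-240)<52
    q=P[near&(P[:,2]>4)&(P[:,2]<20)];print(n,"foot z",np.percentile(q[:,2],[10,50,90]))
    z=np.load(f"pics/{n}0.npz");p=z["p"];c=env.camera_params(n)
    # white blob outline contour -> outer rim
    m=((cv2.cvtColor(p,cv2.COLOR_RGB2HSV)[:,:,1]<60)&(p.min(2)>110)).astype(np.uint8)
    u,v,_=proj(c,[582,240,10]);cs,_=cv2.findContours(m,cv2.RETR_EXTERNAL,cv2.CHAIN_APPROX_NONE)
    cs=[k for k in cs if cv2.pointPolygonTest(k,(u,v),False)>=0][0]
    zf=10
    W=np.array([ray(c,*k[0].astype(float),zf)[:2] for k in cs])
    if n=="scene":
        W=W[np.hypot(W[:,0]-582,W[:,1]-240)<60]
    (ex,ey),ax,_=cv2.fitEllipse(W.astype(np.float32)*1.0);print(n,"foot centre",ex,ey,ax)
E
```

```text
A 60 slope deg 5.855953573340206 mean [242.05015074 576.46025603] std 0.8393471433277475
B 54 slope deg -3.6496887480521254 mean [584.16256284 233.02851908] std 0.7276729258420351
scene foot z [ 7.97769352 11.91409221 16.25818107]
scene foot centre 581.0098876953125 238.2709503173828 (87.6295166015625, 102.34923553466797)
top foot z [ 8.5806799  11.92308585 15.37066759]
top foot centre 582.0570678710938 240.89028930664062 (87.4826889038086, 88.14664459228516)
```

```bash
python3 - <<'E'
from h import *
R={}
for n in("scene","top"):
    z=np.load(f"pics/{n}0.npz");p=z["p"];d=z["d"];c=env.camera_params(n);h=cv2.cvtColor(p,cv2.COLOR_RGB2HSV)
    m=((h[:,:,0]>130)&(h[:,:,0]<160)&(h[:,:,1]>90)).astype(np.uint8)
    k=m*0+1
    # middle disc cloud at z 12..16
    for nm,X in(("middle",(556,387)),("purple",None)):
        if X is None:
            X=ray(c,*((299,177) if n=="scene" else (243,174)),14)[:2]
        u,v,_=proj(c,[*X,14]);u,v=int(u),int(v)
        vv,uu=np.mgrid[v-30:v+30,u-35:u+35];dd=d[v-30:v+30,u-35:u+35]
        q=np.stack([(uu-c["cx"])/c["fx"]*dd,(vv-c["cy"])/c["fy"]*dd,dd],-1).reshape(-1,3)
        P=(q-np.array(c["t"]))@np.array(c["R"]);f=(P[:,2]>11)&(P[:,2]<18)&(np.hypot(P[:,0]-X[0],P[:,1]-X[1])<45)
        Q=P[f][:,:2];(a,b),r=cv2.minEnclosingCircle(Q.astype(np.float32)) ;print(n,nm,f.sum(),"mean",Q.mean(0),"circ",a,b,r)
    # spindle/shoulder from depth
    P=np.load(f"pics/{n}_cloud.npy");f=(P[:,2]>9)&(P[:,2]<14.5)&(np.hypot(P[:,0]-582,P[:,1]-240)<50);Q=P[f]
    lo,hi=np.percentile(Q[:,:2],[1,99],0);print(n,"foot box centre",(lo+hi)/2,hi-lo)
E
```

```text
scene middle 263 mean [556.63014209 385.66274409] circ 557.0938110351562 387.8002014160156 27.060503005981445
scene purple 292 mean [584.98418241 546.29937321] circ 586.2649536132812 548.365478515625 33.50373077392578
scene foot box centre [582.87404573 240.12628596] [86.22773611 84.52981799]
top middle 267 mean [556.16095862 386.26227381] circ 556.3820190429688 386.4960632324219 26.06656837463379
top purple 426 mean [583.78987256 547.68485849] circ 584.58837890625 548.0565795898438 32.336036682128906
top foot box centre [582.1104663  239.78687695] [83.15818605 83.99242282]
```

Both cameras agree to about 1 mm:

| Item | x (mm) | y (mm) | Angle (deg) |
|---|---|---|---|
| Stand | 582.5 | 240.7 | spindle about −4.7 |
| Large disc | 398.3 | 261.9 | bore about −3.8 |
| Middle disc | 556 | 387.5 | bore about 28.6 |
| Small disc | 412.5 | 382 | bore about 25.5 |

Next, a helper to convert world goals into tool-frame shifts.

```bash
cat >> h.py <<'E'
def go(x,y,z,yawdeg=None):
    s=env.state();p=s["eef_pos"];r,pi,yw=s["tcp_rot"]
    from scipy.spatial.transform import Rotation as Ro
    R=Ro.from_euler("xyz",[r,pi,yw]).as_matrix()
    L=R.T@(np.array([x,y,z])-p); t=0
    if yawdeg is not None:
        t=-((np.radians(yawdeg)-yw+np.pi)%(2*np.pi)-np.pi)
    print("t",round(s["t"],2),"pos",np.round(p,1),"rpy",np.round(np.degrees([r,pi,yw]),2),"-> linear",np.round(L,1),"turn",round(t,3),"F",np.round(s["ft_force"],1),"op mm",round(s["opening"]*95,1),"q6",np.round(np.degrees(s["joints"][5])))
E
python3 -c "
from h import *
go(398.3,261.9,200,155.5);go(398.3,261.9,81,155.5)"
```

```text
t 0.1 pos [259.2 568.6 291.7] rpy [-1.7994e+02 -1.0000e-02  1.5549e+02] -> linear [-253.8 -221.2   91.9] turn -0.0 F [ 0.2 -0.7  0. ] op mm 95.2 q6 -6.0
t 0.1 pos [259.2 568.6 291.7] rpy [-1.7994e+02 -1.0000e-02  1.5549e+02] -> linear [-253.8 -221.1  210.9] turn -0.0 F [ 0.2 -0.7  0. ] op mm 95.2 q6 -6.0
```

>>> play_rows(targets=[{"linear": [-40, -35, 40]}, {"linear": [-85, -74, 92]}, {"linear": [-127, -110, 92]}, {"linear": [-170, -148, 92]}, {"linear": [-212, -185, 92]}, {"linear": [-253.8, -221.2, 92]}, {"linear": [-253.8, -221.2, 130]}, {"linear": [-253.8, -221.2, 180]}, {"linear": [-253.8, -221.2, 180]}, {"linear": [-253.8, -221.2, 180]}], hand=90)

```text
validation failed for argument at $.ta...
```

```bash
python3 -c "
from h import *
go(398.3,261.9,81,155.5)
p,d=env.read_camera('top');cv2.imwrite('pics/t1.png',cv2.resize(p[180:330,250:450,::-1],None,fx=4,fy=4))
p,d=env.read_camera('scene');cv2.imwrite('pics/s1.png',cv2.resize(p[160:360,180:480,::-1],None,fx=2.6,fy=2.6))"
```

```text
t 0.1 pos [259.2 568.6 291.7] rpy [-1.7994e+02 -1.0000e-02  1.5549e+02] -> linear [-253.8 -221.1  210.9] turn -0.0 F [ 0.2 -0.7  0. ] op mm 95.2 q6 -6.0
```

View pics/t1.png

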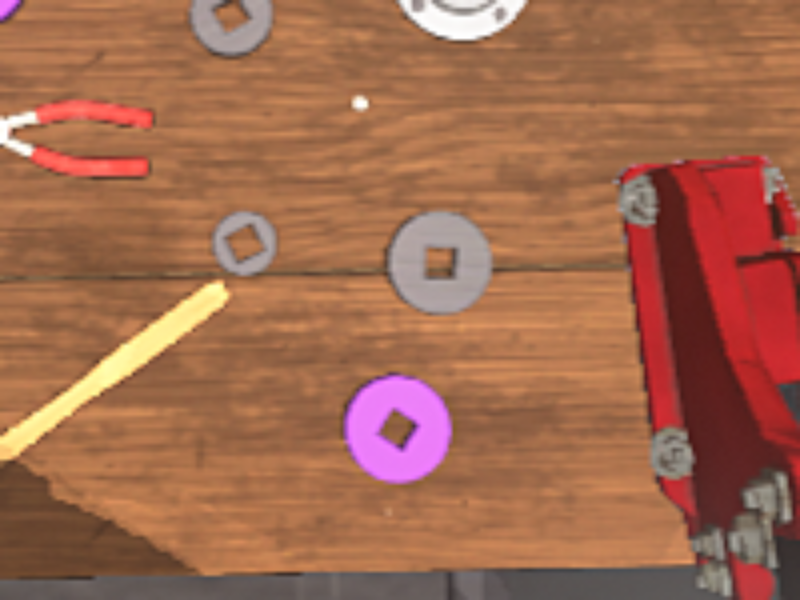

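View pics/s1.png

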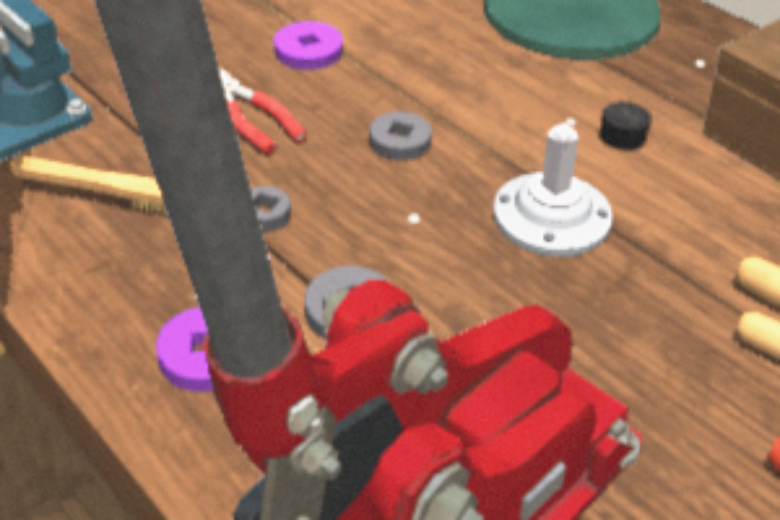

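That move was refused; "turn" may be required in each row.

>>> play_rows(targets=[{"linear": [-40, -35, 40], "turn": 0}, {"linear": [-85, -74, 92], "turn": 0}, {"linear": [-127, -110, 92], "turn": 0}, {"linear": [-170, -148, 92], "turn": 0}, {"linear": [-212, -185, 92], "turn": 0}, {"linear": [-253.8, -221.2, 92], "turn": 0}, {"linear": [-253.8, -221.2, 130], "turn": 0}, {"linear": [-253.8, -221.2, 180], "turn": 0}, {"linear": [-253.8, -221.2, 180], "turn": 0}, {"linear": [-253.8, -221.2, 180], "turn": 0}], hand=90)

```text
t: 1.45
eef_pos: [398.7, 262.5, 113.3]
tcp_rot: [3.141, 0.0, 2.714]
ft_force: [-0.3, 0.2, -0.1]
opening: 0.947
```

```bash
python3 -c "
from h import *
go(398.3,261.9,81,155.5)
p,d=env.read_camera('top');cv2.imwrite('pics/t2.png',cv2.resize(p[150:330,250:490,::-1],None,fx=3,fy=3))
p,d=env.read_camera('scene');cv2.imwrite('pics/s2.png',cv2.resize(p[160:360,180:480,::-1],None,fx=2.6,fy=2.6))"
```

```text
t 1.45 pos [398.7 262.5 113.3] rpy [1.7997e+02 2.0000e-02 1.5551e+02] -> linear [ 0.1 -0.7 32.3] turn 0.0 F [-0.3  0.2 -0.1] op mm 90.0 q6 -40.0
```

View pics/t2.png

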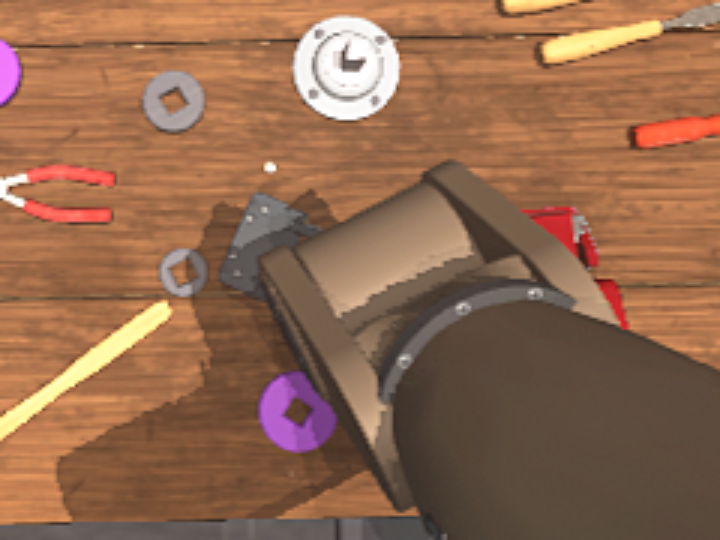

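View pics/s2.png

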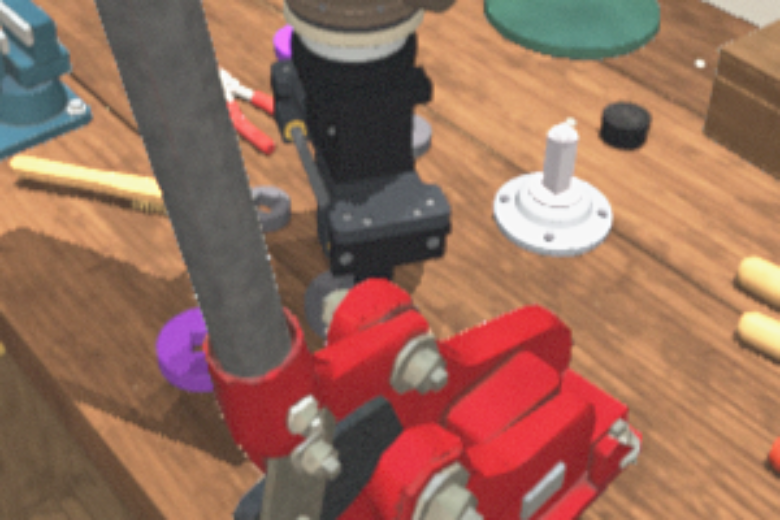

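The gripper is over the large disc, at about (300,300) in the top crop, and the disc is just visible between the parts in the scene view. I'll descend and grip.

>>> play_rows(targets=[{"linear": [0, -0.7, 16], "turn": 0}, {"linear": [0, -0.7, 32], "turn": 0}, {"linear": [0, -0.7, 32], "turn": 0}, {"linear": [0, -0.7, 32], "turn": 0}])

```text
t: 2.05
eef_pos: [398.5, 261.8, 81.4]
tcp_rot: [3.14, 0.001, 2.714]
ft_force: [0.4, -0.1, -0.2]
opening: 0.949
```

>>> play_rows(targets=[{"linear": [0, 0, 0], "turn": 0}, {"linear": [0, 0, 0], "turn": 0}, {"linear": [0, 0, 0], "turn": 0}, {"linear": [0, 0, 0], "turn": 0}, {"linear": [0, 0, 0], "turn": 0}, {"linear": [0, 0, 0], "turn": 0}], hand=50)

```text
t: 2.8
eef_pos: [398.2, 261.6, 80.4]
tcp_rot: [3.141, 0.0, 2.714]
ft_force: [-0.2, 0.1, 5.4]
opening: 0.663
```

```bash
python3 -c "
from h import *
go(398.3,261.9,81,155.5)
go(582.5,240.7,200,155.5)"
```

```text
t 2.8 pos [398.2 261.6  80.4] rpy [1.7998e+02 1.0000e-02 1.5549e+02] -> linear [ 0.1  0.3 -0.6] turn -0.0 F [-0.2  0.1  5.4] op mm 63.0 q6 -40.0
t 2.8 pos [398.2 261.6  80.4] rpy [1.7998e+02 1.0000e-02 1.5549e+02] -> linear [-176.3   57.5 -119.5] turn -0.0 F [-0.2  0.1  5.4] op mm 63.0 q6 -40.0
```

>>> play_rows(targets=[{"linear": [0, 0, -50], "turn": 0}, {"linear": [0, 0, -100], "turn": 0}, {"linear": [-40, 13, -110], "turn": 0}, {"linear": [-85, 27, -110], "turn": 0}, {"linear": [-130, 42, -110], "turn": 0}, {"linear": [-176.3, 57.5, -110], "turn": 0}, {"linear": [-176.3, 57.5, -110], "turn": 0}, {"linear": [-176.3, 57.5, -110], "turn": 0}, {"linear": [-176.3, 57.5, -110], "turn": 0}])

```text
t: 3.92
eef_pos: [581.4, 240.9, 190.2]
tcp_rot: [-3.141, -0.001, 2.714]
ft_force: [1.1, -0.2, -1.3]
opening: 0.662
```

```bash
python3 -c "
from h import *
go(582.5,240.7,161.4,155.5)
p,d=env.read_camera('scene');cv2.imwrite('pics/s3.png',cv2.resize(p[80:280,300:500,::-1],None,fx=3,fy=3))
p,d=env.read_camera('top');cv2.imwrite('pics/t3.png',cv2.resize(p[80:330,250:490,::-1],None,fx=2.4,fy=2.4))"
```

```text
t 3.92 pos [581.4 240.9 190.2] rpy [-1.7997e+02 -4.0000e-02  1.5553e+02] -> linear [-1.1  0.3 28.8] turn 0.0 F [ 1.1 -0.2 -1.3] op mm 62.9 q6 -49.0
```

View pics/s3.png

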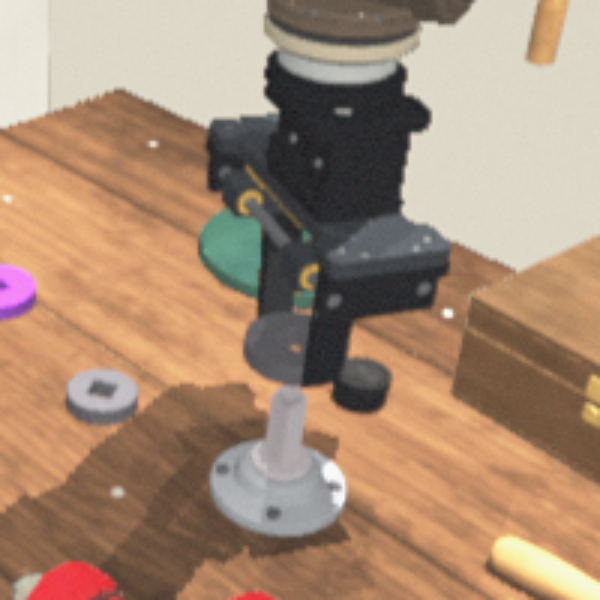

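View pics/t3.png

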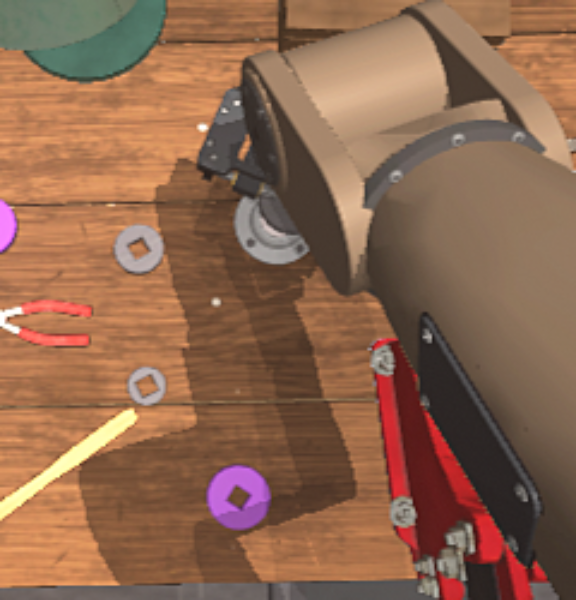

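The scene crop shows the disc held level, with the spindle directly below it at (290,400). I'll lower to just past the taper in small steps.

>>> play_rows(targets=[{"linear": [-1.1, 0.3, 10], "turn": 0}, {"linear": [-1.1, 0.3, 22], "turn": 0}, {"linear": [-1.1, 0.3, 26], "turn": 0}, {"linear": [-1.1, 0.3, 28], "turn": 0}, {"linear": [-1.1, 0.3, 30], "turn": 0}, {"linear": [-1.1, 0.3, 32], "turn": 0}, {"linear": [-1.1, 0.3, 33], "turn": 0}])

```text
t: 4.9
eef_pos: [583.6, 240.5, 157.3]
tcp_rot: [3.141, 0.0, 2.714]
ft_force: [-0.3, 0.1, -1.1]
opening: 0.661
```

```bash
python3 -c "
from h import *
go(582.5,240.7,110.4,155.5);print(env.state()['moment'])"
```

```text
t 4.9 pos [583.6 240.5 157.3] rpy [1.7999e+02 1.0000e-02 1.5549e+02] -> linear [ 1.  -0.3 46.9] turn -0.0 F [-0.3  0.1 -1.1] op mm 62.8 q6 -49.0
[-0.00232475  0.01846385 -0.04511895]
```

>>> play_rows(targets=[{"linear": [0.6, -0.2, 1.5], "turn": 0}, {"linear": [0.6, -0.2, 3], "turn": 0}, {"linear": [0.6, -0.2, 4.5], "turn": 0}, {"linear": [0.6, -0.2, 6], "turn": 0}, {"linear": [0.6, -0.2, 6], "turn": 0}])

```text
t: 5.52
eef_pos: [582.9, 240.6, 151.1]
tcp_rot: [3.142, -0.0, 2.714]
ft_force: [0.7, -0.2, -1.2]
opening: 0.667
```

The underside is about 13 mm below the spindle top and there is no contact force, so the bore fits. I'll continue down.

>>> play_rows(targets=[{"linear": [0, 0, 4], "turn": 0}, {"linear": [0, 0, 8], "turn": 0}, {"linear": [0, 0, 12], "turn": 0}, {"linear": [0, 0, 16], "turn": 0}, {"linear": [0, 0, 20], "turn": 0}, {"linear": [0, 0, 20], "turn": 0}])

```text
t: 6.28
eef_pos: [582.8, 240.6, 130.9]
tcp_rot: [-3.141, -0.0, 2.714]
ft_force: [-0.4, 1.5, -0.7]
opening: 0.665
```

>>> play_rows(targets=[{"linear": [0, 0, 4], "turn": 0}, {"linear": [0, 0, 8], "turn": 0}, {"linear": [0, 0, 12], "turn": 0}, {"linear": [0, 0, 15], "turn": 0}, {"linear": [0, 0, 17.5], "turn": 0}, {"linear": [0, 0, 19], "turn": 0}, {"linear": [0, 0, 19], "turn": 0}])

```text
t: 7.15
eef_pos: [582.9, 240.6, 112.1]
tcp_rot: [-3.142, -0.0, 2.714]
ft_force: [-0.2, 0.7, -2.9]
opening: 0.664
```

>>> play_rows(targets=[{"linear": [0, 0, 0.8], "turn": 0}, {"linear": [0, 0, 1.6], "turn": 0}, {"linear": [0, 0, 1.6], "turn": 0}])

```text
t: 7.52
eef_pos: [582.9, 240.6, 110.6]
tcp_rot: [3.141, 0.0, 2.714]
ft_force: [0.4, 0.7, -1.5]
opening: 0.663
```

>>> play_rows(targets=[{"linear": [0, 0, 0.5], "turn": 0}, {"linear": [0, 0, 0.8], "turn": 0}])

```text
t: 7.78
eef_pos: [583.0, 240.6, 110.4]
tcp_rot: [3.141, 0.0, 2.714]
ft_force: [-2.6, -0.6, 6.8]
opening: 0.662
```

>>> play_rows(targets=[{"linear": [0, 0, 0], "turn": 0}, {"linear": [0, 0, 0], "turn": 0}, {"linear": [0, 0, 0], "turn": 0}, {"linear": [0, 0, 0], "turn": 0}], hand=85)

```text
t: 8.28
eef_pos: [582.9, 240.6, 109.7]
tcp_rot: [3.142, -0.0, 2.714]
ft_force: [-0.3, -0.3, 0.2]
opening: 0.892
```

```bash
python3 -c "
from h import *
go(582.5,240.7,200,155.5)
p,d=env.read_camera('scene');cv2.imwrite('pics/s4.png',cv2.resize(p[160:280,320:480,::-1],None,fx=4,fy=4))"
```

```text
t 8.28 pos [582.9 240.6 109.7] rpy [180.    -0.   155.49] -> linear [  0.4  -0.  -90.3] turn -0.0 F [-0.3 -0.3  0.2] op mm 84.8 q6 -49.0
```

View pics/s4.png

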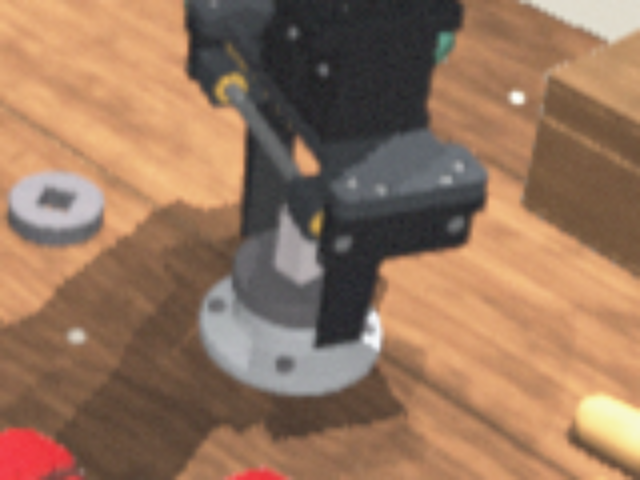

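The large disc sits flush on the shoulder: contact came at TCP z 110.4, exactly where expected. The middle disc is next.

```bash
python3 -c "
from h import *
go(556,387.5,200,155.5);go(556,387.5,112,155.5)"
```

```text
t 8.32 pos [582.9 240.6 109.8] rpy [180.    -0.   155.49] -> linear [ 85.4 122.5 -90.2] turn -0.0 F [ 0.3 -0.   0.1] op mm 84.4 q6 -49.0
t 8.32 pos [582.9 240.6 109.8] rpy [180.    -0.   155.49] -> linear [ 85.4 122.5  -2.2] turn -0.0 F [ 0.3 -0.   0.1] op mm 84.4 q6 -49.0
```

>>> play_rows(targets=[{"linear": [0, 0, -25], "turn": 0}, {"linear": [0, 0, -75], "turn": 0}, {"linear": [10, 15, -85], "turn": 0}, {"linear": [40, 57, -85], "turn": 0}, {"linear": [70, 100, -85], "turn": 0}, {"linear": [85.4, 122.5, -85], "turn": 0}, {"linear": [85.4, 122.5, -45], "turn": 0}, {"linear": [85.4, 122.5, -2], "turn": 0}, {"linear": [85.4, 122.5, -2], "turn": 0}, {"linear": [85.4, 122.5, -2], "turn": 0}])

```text
t: 9.57
eef_pos: [556.4, 387.9, 112.9]
tcp_rot: [3.141, 0.001, 2.714]
ft_force: [0.2, 0.4, 0.0]
opening: 0.893
```

```bash
python3 -c "
from h import *
go(556,387.5,81,155.5)
p,d=env.read_camera('scene');cv2.imwrite('pics/s5.png',cv2.resize(p[150:290,280:480,::-1],None,fx=3.5,fy=3.5))"
```

```text
t 9.57 pos [556.4 387.9 112.9] rpy [1.7995e+02 3.0000e-02 1.5549e+02] -> linear [ 0.2 -0.6 31.9] turn -0.0 F [0.2 0.4 0. ] op mm 84.9 q6 -36.0
```

View pics/s5.png

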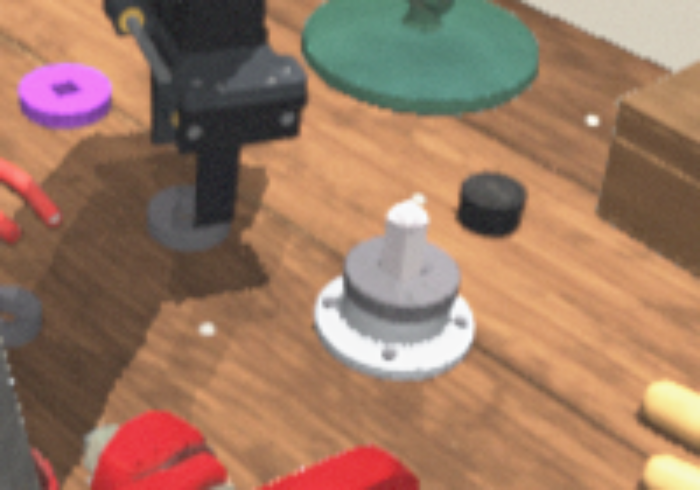

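The large disc lies level on the shoulder at (400,275) in the crop. The gripper is over the middle disc.

>>> play_rows(targets=[{"linear": [0.2, -0.5, 16], "turn": 0}, {"linear": [0.2, -0.5, 31.5], "turn": 0}, {"linear": [0.2, -0.5, 31.5], "turn": 0}, {"linear": [0.2, -0.5, 31.5], "turn": 0}])

```text
t: 10.12
eef_pos: [555.6, 387.0, 80.2]
tcp_rot: [-3.141, -0.0, 2.714]
ft_force: [-0.9, 0.7, 0.9]
opening: 0.892
```

>>> play_rows(targets=[{"linear": [0, 0, 0], "turn": 0}, {"linear": [0, 0, 0], "turn": 0}, {"linear": [0, 0, 0], "turn": 0}, {"linear": [0, 0, 0], "turn": 0}, {"linear": [0, 0, 0], "turn": 0}, {"linear": [0, 0, 0], "turn": 0}], hand=40)

```text
t: 10.88
eef_pos: [555.7, 387.1, 80.5]
tcp_rot: [3.141, 0.0, 2.714]
ft_force: [-0.4, 0.6, 2.0]
opening: 0.534
```

```bash
python3 -c "
from h import *
go(582.9,240.6,190,122.2)
# spindle angle again
p,d=env.read_camera('scene');c=env.camera_params('scene')
u0,u1,v0,v1=380,420,195,260
vv,uu=np.mgrid[v0:v1,u0:u1];dd=d[v0:v1,u0:u1]
q=np.stack([(uu-c['cx'])/c['fx']*dd,(vv-c['cy'])/c['fy']*dd,dd],-1).reshape(-1,3)
P=(q-np.array(c['t']))@np.array(c['R']);S=P[(P[:,2]>48)&(P[:,2]<77)&(abs(P[:,0]-583)<12)&(abs(P[:,1]-240)<12)]
A=S[(S[:,1]>236)&(S[:,1]<248)&(S[:,0]<581)];B=S[(S[:,0]>579)&(S[:,0]<590)&(S[:,1]<237)]
for F in(A[:,[1,0]],B):
  k=np.polyfit(F[:,0],F[:,1],1);print(len(F),np.degrees(np.arctan(k[0])),F.mean(0))
"
```

```text
t 10.88 pos [555.7 387.1  80.5] rpy [1.7998e+02 1.0000e-02 1.5549e+02] -> linear [ -85.5 -122.  -109.6] turn 0.581 F [-0.4  0.6  2. ] op mm 50.7 q6 -36.0
59 2.4723361460953313 [242.02166894 576.52672148]
46 -0.8427522220590027 [584.94844868 232.9483145   62.00071046]
```

The grip reads 51 mm, which matches the middle disc. The spindle angle averages about −3°, so I'll turn by 0.556.

>>> play_rows(targets=[{"linear": [0, 0, -50], "turn": 0}, {"linear": [0, 0, -105], "turn": 0.1}, {"linear": [-25, -36, -110], "turn": 0.25}, {"linear": [-50, -72, -110], "turn": 0.4}, {"linear": [-70, -100, -110], "turn": 0.556}, {"linear": [-85.5, -122, -110], "turn": 0.556}, {"linear": [-85.5, -122, -110], "turn": 0.556}, {"linear": [-85.5, -122, -110], "turn": 0.556}, {"linear": [-85.5, -122, -110], "turn": 0.556}, {"linear": [-85.5, -122, -110], "turn": 0.556}])

```text
t: 12.18
eef_pos: [582.6, 241.4, 190.3]
tcp_rot: [3.142, -0.0, 2.159]
ft_force: [-0.0, -0.2, -1.9]
opening: 0.536
```

```bash
python3 -c "
from h import *
go(582.9,240.6,166,123.7)"
```

```text
t 12.18 pos [582.6 241.4 190.3] rpy [180.    -0.   123.69] -> linear [-0.8 -0.2 24.3] turn -0.0 F [-0.  -0.2 -1.9] op mm 50.9 q6 -17.0
```

>>> play_rows(targets=[{"linear": [-0.8, -0.2, 12], "turn": 0}, {"linear": [-0.8, -0.2, 23], "turn": 0}, {"linear": [-0.8, -0.2, 26], "turn": 0}, {"linear": [-0.8, -0.2, 28], "turn": 0}, {"linear": [-0.8, -0.2, 30], "turn": 0}, {"linear": [-0.8, -0.2, 32], "turn": 0}, {"linear": [-0.8, -0.2, 33], "turn": 0}, {"linear": [-0.8, -0.2, 33], "turn": 0}])

```text
t: 13.18
eef_pos: [583.3, 240.2, 157.8]
tcp_rot: [3.14, -0.0, 2.158]
ft_force: [0.0, 3.0, 2.5]
opening: 0.535
```

>>> play_rows(targets=[{"linear": [0, 0, 1.5], "turn": 0}, {"linear": [0, 0, 3], "turn": 0}, {"linear": [0, 0, 4.5], "turn": 0}, {"linear": [0, 0, 6], "turn": 0}, {"linear": [0, 0, 6], "turn": 0}])

```text
t: 13.8
eef_pos: [583.1, 240.6, 151.6]
tcp_rot: [3.14, -0.001, 2.158]
ft_force: [-0.4, 7.4, 2.3]
opening: 0.539
```

The disc passed the taper, but there is a 7 N sideways push toward +y. I'll shift slightly that way and continue.

>>> play_rows(targets=[{"linear": [0.6, 0.4, 0], "turn": 0}, {"linear": [0.6, 0.4, 3], "turn": 0}, {"linear": [0.6, 0.4, 6], "turn": 0}, {"linear": [0.6, 0.4, 9], "turn": 0}, {"linear": [0.6, 0.4, 9], "turn": 0}])

```text
t: 14.42
eef_pos: [583.1, 240.8, 142.0]
tcp_rot: [3.141, -0.0, 2.158]
ft_force: [-0.2, 6.3, -0.0]
opening: 0.536
```

>>> play_rows(targets=[{"linear": [0.6, 0.4, 2], "turn": 0}, {"linear": [0.6, 0.4, 5], "turn": 0}, {"linear": [0.6, 0.4, 8], "turn": 0}, {"linear": [0.6, 0.4, 11], "turn": 0}, {"linear": [0.6, 0.4, 14], "turn": 0}, {"linear": [0.6, 0.4, 16], "turn": 0}, {"linear": [0.6, 0.4, 16], "turn": 0}])

```text
t: 15.3
eef_pos: [583.0, 241.2, 126.2]
tcp_rot: [-3.141, -0.0, 2.158]
ft_force: [-0.5, 0.0, -0.8]
opening: 0.539
```

Forces are zero. Last 2 mm to the seat, then release.

>>> play_rows(targets=[{"linear": [0, 0, 0.8], "turn": 0}, {"linear": [0, 0, 1.6], "turn": 0}, {"linear": [0, 0, 2.2], "turn": 0}, {"linear": [0, 0, 2.2], "turn": 0}])

```text
t: 15.8
eef_pos: [583.1, 241.3, 124.4]
tcp_rot: [3.141, -0.0, 2.158]
ft_force: [-2.1, -0.1, 3.5]
opening: 0.535
```

>>> play_rows(targets=[{"linear": [0, 0, 0], "turn": 0}, {"linear": [0, 0, 0], "turn": 0}, {"linear": [0, 0, 0], "turn": 0}, {"linear": [0, 0, 0], "turn": 0}], hand=75)

```text
t: 16.3
eef_pos: [583.1, 241.3, 124.1]
tcp_rot: [3.142, -0.0, 2.158]
ft_force: [0.8, 0.7, -0.5]
opening: 0.788
```

```bash
python3 -c "
from h import *
go(412.5,382.1,200,155.5)
c=env.camera_params('top')
print(ray(c,306,253,15))
p,d=env.read_camera('scene');cv2.imwrite('pics/s6.png',cv2.resize(p[160:280,320:480,::-1],None,fx=4,fy=4))"
```

```text
t 16.3 pos [583.1 241.3 124.1] rpy [179.99  -0.   123.63] -> linear [211.8 -64.1 -75.9] turn -0.556 F [ 0.8  0.7 -0.5] op mm 74.9 q6 -17.0
[381.79056914 394.14844969  15.        ]
```

View pics/s6.png

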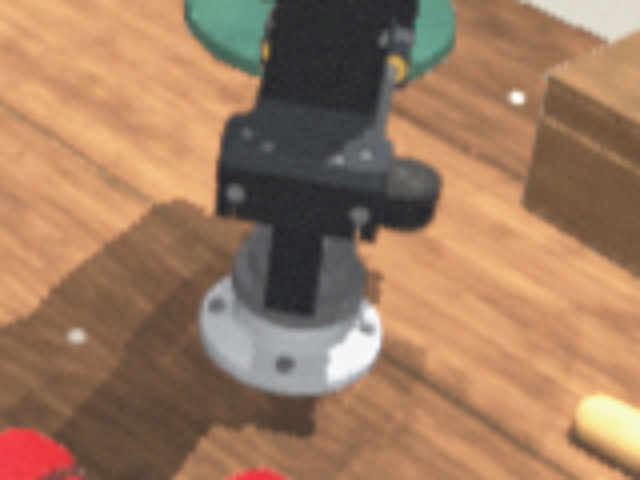

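The middle disc came home at TCP z 124.4, against 124.5 expected. Next is the small disc, with the jaws across yaw 155.5°, clear of the brush tip at (382,394).

>>> play_rows(targets=[{"linear": [0, 0, -25], "turn": 0}, {"linear": [0, 0, -72], "turn": 0}, {"linear": [25, -8, -76], "turn": -0.1}, {"linear": [70, -21, -76], "turn": -0.25}, {"linear": [120, -36, -76], "turn": -0.4}, {"linear": [170, -51, -76], "turn": -0.556}, {"linear": [211.8, -64.1, -76], "turn": -0.556}, {"linear": [211.8, -64.1, -40], "turn": -0.556}, {"linear": [211.8, -64.1, 12], "turn": -0.556}, {"linear": [211.8, -64.1, 12], "turn": -0.556}, {"linear": [211.8, -64.1, 12], "turn": -0.556}], hand=66)

```text
t: 17.73
eef_pos: [413.0, 382.4, 113.5]
tcp_rot: [3.141, 0.001, 2.714]
ft_force: [-0.5, -0.1, 0.6]
opening: 0.693
```

```bash
python3 -c "
from h import *
go(412.5,382.1,81,155.5)
p,d=env.read_camera('top');cv2.imwrite('pics/t7.png',cv2.resize(p[130:330,230:430,::-1],None,fx=3,fy=3))
p,d=env.read_camera('scene');cv2.imwrite('pics/s7.png',cv2.resize(p[150:290,240:440,::-1],None,fx=3.5,fy=3.5))"
```

```text
t 17.73 pos [413.  382.4 113.5] rpy [1.7994e+02 3.0000e-02 1.5548e+02] -> linear [ 0.3 -0.5 32.5] turn -0.0 F [-0.5 -0.1  0.6] op mm 65.9 q6 -29.0
```

View pics/t7.png

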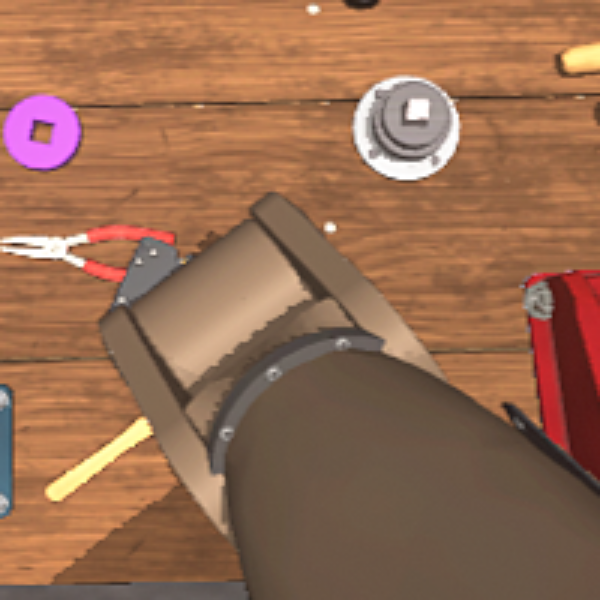

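View pics/s7.png

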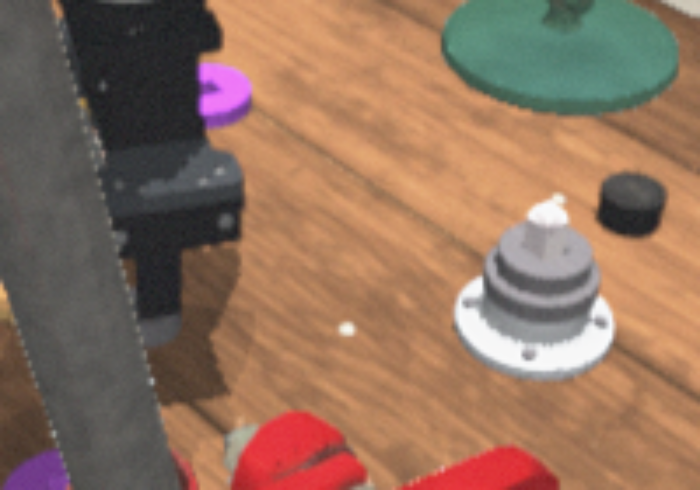

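Both discs are stacked level at (540,270) in the scene crop, and the spindle's square top is nearly aligned with the axes. The brush and pliers haven't moved. I'll descend and grip the small disc.

>>> play_rows(targets=[{"linear": [0.3, -0.4, 16], "turn": 0}, {"linear": [0.3, -0.4, 32.3], "turn": 0}, {"linear": [0.3, -0.4, 32.3], "turn": 0}, {"linear": [0.3, -0.4, 32.3], "turn": 0}])

```text
t: 18.32
eef_pos: [411.8, 381.7, 79.1]
tcp_rot: [-3.141, -0.001, 2.714]
ft_force: [0.9, -0.3, 0.4]
opening: 0.693
```

>>> play_rows(targets=[{"linear": [0, 0, 0], "turn": 0}, {"linear": [0, 0, 0], "turn": 0}, {"linear": [0, 0, 0], "turn": 0}, {"linear": [0, 0, 0], "turn": 0}, {"linear": [0, 0, 0], "turn": 0}, {"linear": [0, 0, 0], "turn": 0}], hand=28)

```text
t: 19.08
eef_pos: [412.0, 381.9, 79.9]
tcp_rot: [3.141, 0.0, 2.714]
ft_force: [-0.6, -0.0, 1.3]
opening: 0.411
```

```bash
python3 -c "
from h import *
go(583.1,241.2,190,126.8)"
```

```text
t 19.07 pos [412.  381.9  79.9] rpy [179.99   0.   155.49] -> linear [-214.1  -57.  -110.1] turn 0.501 F [-0.6 -0.   1.3] op mm 39.0 q6 -29.0
```

>>> play_rows(targets=[{"linear": [0, 0, -50], "turn": 0}, {"linear": [0, 0, -105], "turn": 0}, {"linear": [-40, -11, -110], "turn": 0.1}, {"linear": [-85, -23, -110], "turn": 0.2}, {"linear": [-130, -35, -110], "turn": 0.35}, {"linear": [-175, -47, -110], "turn": 0.501}, {"linear": [-214.1, -57, -110], "turn": 0.501}, {"linear": [-214.1, -57, -110], "turn": 0.501}, {"linear": [-214.1, -57, -110], "turn": 0.501}, {"linear": [-214.1, -57, -110], "turn": 0.501}, {"linear": [-214.1, -57, -110], "turn": 0.501}])

```text
t: 20.45
eef_pos: [582.6, 241.9, 190.0]
tcp_rot: [3.141, -0.0, 2.214]
ft_force: [-0.8, 0.1, -1.3]
opening: 0.409
```

```bash
python3 -c "
from h import *
go(583.1,241.2,166,126.8)"
```

```text
t 20.45 pos [582.6 241.9 190. ] rpy [179.99  -0.   126.85] -> linear [-0.9 -0.  24. ] turn 0.001 F [-0.8  0.1 -1.3] op mm 38.9 q6 -20.0
```

>>> play_rows(targets=[{"linear": [-0.6, 0, 12], "turn": 0}, {"linear": [-0.6, 0, 23], "turn": 0}, {"linear": [-0.6, 0, 26], "turn": 0}, {"linear": [-0.6, 0, 28], "turn": 0}, {"linear": [-0.6, 0, 30], "turn": 0}, {"linear": [-0.6, 0, 32], "turn": 0}, {"linear": [-0.6, 0, 33], "turn": 0}, {"linear": [-0.6, 0, 33], "turn": 0}])

```text
t: 21.45
eef_pos: [583.4, 240.7, 156.9]
tcp_rot: [-3.142, -0.0, 2.213]
ft_force: [-1.6, -0.4, -0.7]
opening: 0.41
```

>>> play_rows(targets=[{"linear": [0, 0, 1.5], "turn": 0}, {"linear": [0, 0, 3], "turn": 0}, {"linear": [0, 0, 4.5], "turn": 0}, {"linear": [0, 0, 6], "turn": 0}, {"linear": [0, 0, 6], "turn": 0}])

```text
t: 22.08
eef_pos: [583.3, 240.8, 150.6]
tcp_rot: [-3.141, -0.0, 2.213]
ft_force: [-2.9, 1.6, -1.4]
opening: 0.41
```

The bore fits and forces are small. I'll carry on to home at TCP z about 137.9.

>>> play_rows(targets=[{"linear": [0.4, 0, 3], "turn": 0}, {"linear": [0.4, 0, 6], "turn": 0}, {"linear": [0.4, 0, 9], "turn": 0}, {"linear": [0.4, 0, 11], "turn": 0}, {"linear": [0.4, 0, 11], "turn": 0}])

```text
t: 22.7
eef_pos: [583.2, 241.0, 139.5]
tcp_rot: [-3.141, -0.0, 2.213]
ft_force: [-1.6, -0.0, -0.9]
opening: 0.411
```

>>> play_rows(targets=[{"linear": [0, 0, 0.8], "turn": 0}, {"linear": [0, 0, 1.6], "turn": 0}, {"linear": [0, 0, 2.2], "turn": 0}, {"linear": [0, 0, 2.2], "turn": 0}])

```text
t: 23.2
eef_pos: [583.3, 241.1, 137.9]
tcp_rot: [3.141, 0.0, 2.213]
ft_force: [-3.4, -0.2, 4.0]
opening: 0.412
```

Contact came at 137.9, as predicted. I'll release and rise.

>>> play_rows(targets=[{"linear": [0, 0, 0], "turn": 0}, {"linear": [0, 0, 0], "turn": 0}, {"linear": [0, 0, 0], "turn": 0}, {"linear": [0, 0, 0], "turn": 0}], hand=65)

```text
t: 23.7
eef_pos: [583.4, 241.0, 137.6]
tcp_rot: [3.141, 0.0, 2.213]
ft_force: [0.5, -0.1, -0.1]
opening: 0.68
```

>>> play_rows(targets=[{"linear": [0, 0, -25], "turn": 0}, {"linear": [0, 0, -70], "turn": 0}, {"linear": [30, -10, -80], "turn": 0}, {"linear": [75, -25, -80], "turn": 0}, {"linear": [120, -40, -80], "turn": 0}, {"linear": [165, -55, -80], "turn": 0}, {"linear": [165, -55, -80], "turn": 0}, {"linear": [165, -55, -80], "turn": 0}])

```text
t: 24.7
eef_pos: [440.8, 340.3, 217.8]
tcp_rot: [3.141, 0.0, 2.213]
ft_force: [0.1, -0.2, -0.3]
opening: 0.682
```

```bash
python3 -c "
from h import *
go(583.1,241.2,166)
p,d=env.read_camera('scene');c=env.camera_params('scene');cv2.imwrite('pics/s8.png',cv2.resize(p[150:290,240:440,::-1],None,fx=3.5,fy=3.5))
u0,u1,v0,v1=360,430,195,265
vv,uu=np.mgrid[v0:v1,u0:u1];dd=d[v0:v1,u0:u1]
q=np.stack([(uu-c['cx'])/c['fx']*dd,(vv-c['cy'])/c['fy']*dd,dd],-1).reshape(-1,3)
P=(q-np.array(c['t']))@np.array(c['R']);r=np.hypot(P[:,0]-583,P[:,1]-241)
for a,b in((12,17),(21.5,24.5),(27.5,30.5),(36,43)):
  f=(r>a)&(r<b)&(P[:,2]>5); print(a,b,f.sum(),np.round(np.percentile(P[f,2],[20,50,80]),1))
p,d=env.read_camera('top');cv2.imwrite('pics/t8.png',cv2.resize(p[100:330,230:430,::-1],None,fx=2.6,fy=2.6))"
```

```text
t 24.7 pos [440.8 340.3 217.8] rpy [1.7996e+02 1.0000e-02 1.2681e+02] -> linear [-164.6   54.5   51.9] turn 0 F [ 0.1 -0.2 -0.3] op mm 64.8 q6 -6.0
12 17 62 [71.8 73.1 73.6]
21.5 24.5 125 [47.1 56.6 59.4]
27.5 30.5 214 [15.2 30.7 44.7]
36 43 235 [10.  11.3 12.6]
```

View pics/s8.png

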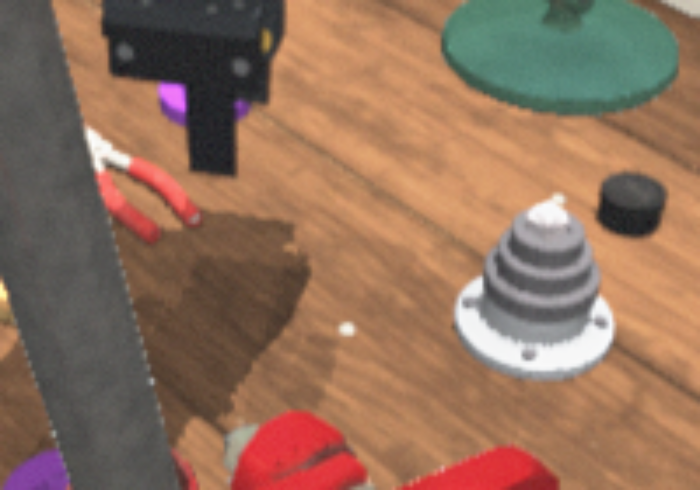

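View pics/t8.png

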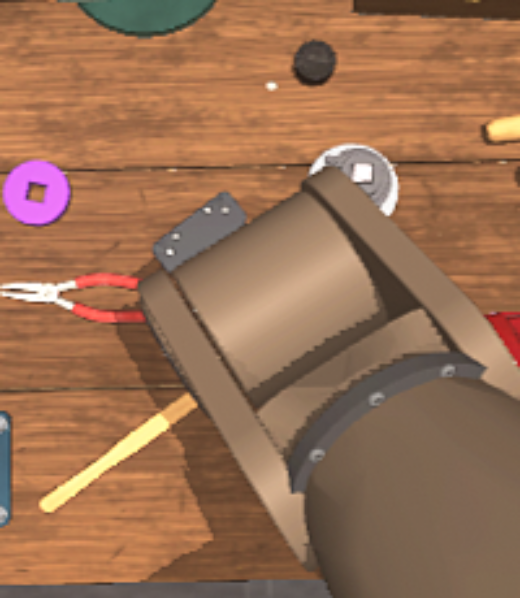

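The stepped stack at (545,265) in the scene crop is level and tight. Its top face is near 73 mm against 72 expected, and the middle disc's top is about 58 mm as expected. The gripper is clear and nothing else moved, so I'll hand in.

```bash
python3 -c "
from cell import env
print(env.job_done())"
```

```text
the job is handed in; nothing more can be done
None
```

All three grey discs are on the spindle in order: large, then middle, then small. I handed the job in at about 24.8 s, and it gave no verdict.

- **Fit:** the large and small discs slid past the taper with at most about 3 N. The middle one pushed sideways with about 7 N until I shifted it by roughly 1 mm.
- **Seating:** contact came at TCP heights of 110.4, 124.4 and 137.9 mm, each within 0.1 mm of prediction, with vertical forces of at most 7 N.
- **Final view:** the stack looks level. Depth readings put the small disc's top near 73 mm (72 expected) and the middle disc's top around 57–59 mm (58 expected). The depth reading on the large disc's rim was too mixed to confirm its height, so that one rests on the contact height and the pictures.
- **Bystanders:** the tin, brush and pliers look undisturbed where visible, though part of the brush was hidden in the last views. I judged this by eye and did not measure it.
- **Disagreement:** my two spindle-angle estimates differed, about −4.7° before the large disc and about −1.7° after it. I used roughly −3°, within the 7° tolerance.
- **Refused move:** my first move call was refused because its rows had no "turn" value; nothing moved.

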